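# Set a guarded valve with the long socket key

## Robot

A 7-joint arm with a two-finger parallel gripper is mounted at the origin on the work surface. World frame = base frame: x ahead of the robot, y to its left, z up, the work surface at z = 0. Lengths are in m, angles in rad, forces in N, time in s.
With the tool pointing down it reaches from about 0.425 to 0.875 m from the base axis. Payload 8.4 kg.
Tool frame: the origin (TCP) lies on the mounting face of the last link; the fingertips stand 173 mm ahead of it and the grasp point (between the pads) lies 155 mm ahead of it (env.tip_extent is the distance from the TCP to the fingertips, in m); z points along the fingers, y is the line along which they close (so a half turn about z gives the same grasp; the last joint's range is limited). The gripper opens to 85 mm and grips with 20 to 120 N. Pads are 22 mm wide; open, the fingers measure 114 mm over their backs; the gripper's body (76 mm by 85 mm) begins 54 mm behind the grasp point. The pads swing forward as they close: fully open they stand 13 mm farther back than shut.
Start: joints at [-1.35, 0.333, 0.04, 1.465, -0.013, 1.343, -0.059], TCP at [0.204, 0.617, 0.405] pointing down, gripper open.
Joint ranges: [-2.58, 2.58], [-0.38, 2.09], [-1.3, 1.39], [0.25, 2.4], [-1.5, 4.64], [0.08, 2.09], [-2.65, 2.65]. Speed limits (rad/s): [2.22, 2.22, 2.79, 2.79, 3.14, 3.14, 3.14].

## Interface

Orientations are given as a unit quaternion [x, y, z, w].
In Python, from workcell import env, viewer, models gives the robot as it stands.
- The arm moves only by the tool step_arm, never from a script. Its argument "series" is a list of rows, each a list of 3 entries, a list of its own where there are three numbers: the opening, from 0 (shut) to 1 (fully open), then the shift along the tool's x, y, z in mm, then the turn about the tool's z in rad. A call has 1 to 5 rows; each row is the pose to reach, as a shift and turn from the pose commanded when the call began, along the tool's axes at that moment; what a row does not reach only later rows make up. A row lasts 1/10 s, in which the tool goes at most 50 mm and 8.59 degrees, less where a joint would pass 70% of its speed; a pose out of reach is approached as far as the arm can. A call with a gripper value outside its range is refused whole. The fingers move at their own pace and stop on an object; the grip force is fixed at half the most. Time passes only in rows, so rows that repeat a pose let the fingers close. It gives the time, the measured TCP pose, the force, the opening and the grip force at its end, in the units of the state.
- env.observe(): the state, without advancing time (a new reading comes with each control period).
- viewer.snapshot(name): name is "scene" or "top"; returns a dict with "img" (400x640x3 uint8, red, green, blue), "K" (3x3 intrinsics, pixels), "eye" and "rotation" of the camera in the world. Camera axes: x right, y down, z forward; pixel columns grow to the right and rows downward; lengths in m; the calibration is good to about 2 mm. A picture is of the moment at which its call begins. There is no depth.
- env.finish_job(): hands the job in; it is judged then, once.
Trained networks look in a picture, given as the dict that the camera call returned (one of the last four; its "shot" number tells which), for a name from the list of things; names that differ only in an ending like _2 or _b are one class to them, and where a whole thing is asked for, a point or a joint stands for the part that bears it (a point fixed in the world has none). Each returns a list of dicts, best first, with "score" (0 to 1); they miss things now and then, are a little off and sometimes report something else, mostly with a low value. They report only what shows in the picture. A call takes as long as a camera call. They do not tell look-alikes from the thing itself.
- models.boxes_of(picture, query): "uv" ([column, row] in pixels, amid what is visible of it).
- models.outline_of(picture, query): "mask" (400x640 bool, what is visible of it) and "uv" ([column, row] in pixels, amid what is visible of it).
The state is a dict: "t": time; "qpos": joint angles; "qvel": joint speeds; "joint_torque": joint torques, N m; "ee_pos": TCP position; "eef_rot": TCP orientation; "contact_force": force on the tool from outside, world axes, zero at the start; "ft_torque": the same for the moment, N m; "grip_width": opening from 0.0 (shut) to 1.0 (fully open); "gripper_force": force on a finger pad.
Only numpy, scipy, OpenCV 4.12 (cv2) and the standard library are available. Lean on these libraries where they do the work, as an engineer would, in place of code of your own. Each camera call takes 0.05 s, during which the arm holds its last target. There are 200 camera calls.

## Task

Take the red-handled socket key from its blue rack, stand it upright through the round orange guard opening of the green valve unit so that it drops over the square brass knob, and let go of it there. Only then take the key again by its crossbar and turn the knob clockwise until the white pointer on the dial points at the yellow mark; leave the key standing on the knob. Leave the other things on the bench where they are.

Things in the scene. Friction and masses are not known exactly. Their poses are not given: they have to be found in the camera images.
- key: Steel socket key with a red crossbar, 160 mm long, about 0.32 kg. Origin: centre of the foot's open face. z: along the shank from foot to crossbar; y: along the crossbar. Foot: block 36 x 36 mm, z = 0 to 38 mm; shank: 14 x 14 mm square up to z = 144 mm; both with sides parallel to x and y. Crossbar: round, 16 mm diameter, 110 mm long, centred at z = 152 mm.
- key_foot (a point): Centre of the key's open foot face (point and axes of key). The foot has a 26 mm square socket, sides parallel to x and y, 24 mm deep. It fits the knob in four ways a quarter turn apart, with about 15 degrees of play either way.
- key_grip (a point): Point on the shank's axis 95 mm from the foot, near the key's balance; in the rack the shank is clear all round here. Axes as key.
- key_bar (a point): Centre of the crossbar, on the shank's axis, 152 mm from the foot. Axes as key.
- rack: Blue fixed stand, base plate 200 x 130 x 8 mm, in which the key leans, z axis 40 degrees from upright, crossbar level, at the high far end. A cradle on the robot's side carries its foot, two posts 84 mm apart and 140 mm tall its crossbar; it lifts straight up. Origin: under the base; x points away from the robot, the way the key leans.
- valve: Green fixed unit, 170 x 170 mm, rim 60 mm high, with a guard of six thin orange bars (top 97 mm) that carry an orange ring. Origin: centre of its underside, z up; ring, dial and knob lie on this axis. With the key seated on the knob its foot is 51 mm above the origin, its crossbar 203 mm; resting on the knob's top out of step, the foot is at 75 mm.
- guard_opening (a point): Centre of the orange ring, at its top, 103 mm above the bench. The ring has a 57 mm opening, is 72 mm outside and 18 mm high. Axes as valve.
- knob_top (a point): Centre of the top of the square brass knob, 75 mm above the bench (28 mm below the ring's top); the knob is 21 x 21 mm and stands 26 mm above the dial. Its x and y axes are parallel to the knob's sides and turn with it.
- knob (a joint): Knob angle, rad, growing clockwise seen from above; range -0.6 to 2.2. Turns against about 0.08 N m of friction and stays where it is left. Starts between -0.25 and 0.25.
- pointer (a point): Outer end of the white pointer line on the black dial (120 mm diameter, top 49 mm above the bench) that turns with the knob: 58 mm from the axis, at 45 degrees between the knob's x and y axes.
- mark (a point): Where the pointer's end must come: 58 mm from the axis, just inside the yellow mark (14 x 16 mm) beside the dial. The mark was set beforehand and stays put; it lies 0.5 to 1.4 rad clockwise of the pointer at the start.
- spray_can: Bystander: spray can, 54 mm diameter, 170 mm tall, standing near the back.
- oil_bottle: Bystander: red bottle, 44 mm diameter, 130 mm tall, near the back.
- tin: Bystander: blue open pot, 110 mm diameter, 90 mm tall, back left.
- bush: Bystander: white plastic bush, 70 mm diameter, 36 mm bore, 60 mm tall, standing between rack and valve unit.
- spanner: Bystander: steel spanner lying flat, 180 mm long, near the robot.
- cylinder_end: Bystander: yellow stepped cylinder, 80 mm diameter, 100 mm tall, back right.
There are look-alikes about, which are no part of the job. There is more than one size of the key; the job needs the larger.

How it is judged:
On the way, in this order (a step that is already met when the one before it is completed fails the run):
1. the key stands seated on the knob through the guard opening, let go, the pointer not yet at the mark (horizontal distance between key_foot and guard_opening below 0.009 m and z of key_foot in the frame of valve below 0.065 m and angle between key's own z axis and vertical below 0.25 rad and contact force between the fingers and key below 0.05 N and horizontal distance between pointer and mark above 0.012 m), for 0.2 s.
2. the seated key is held by its crossbar (horizontal distance between key_foot and guard_opening below 0.009 m and z of key_foot in the frame of valve below 0.065 m and angle between key's own z axis and vertical below 0.25 rad and contact force between the fingers and key above 1 N and distance between the grasp point and key_bar below 0.035 m), for 0.2 s.
At the end, for the whole second after the job is handed in: The pointer's end is within 9 mm (about 9 degrees) of the mark, and the key, released and at rest, stands seated on the knob: foot within 9 mm of the opening's axis and less than 65 mm above the valve unit's underside, leaning less than 14 degrees (horizontal distance between key_foot and guard_opening below 0.009 m and z of key_foot in the frame of valve below 0.065 m and angle between key's own z axis and vertical below 0.25 rad and horizontal distance between pointer and mark below 0.009 m and linear speed of key below 0.02 m/s and contact force between the fingers and key below 0.05 N); the robot touches nothing.
It fails at once if a bystander is moved by more than 30 mm (distance of any of spray_can, oil_bottle, tin, bush, spanner, cylinder_end from where it was at the start of the episode above 0.03 m).
It also fails if it takes over 58 s, if anything falls off the work surface, if the arm or the gripper's body presses on something with over 40 N, if the wrist force passes 120 N, or if a joint passes its speed limit or range.

## Working session

There is one attempt and no reset: what is moved stays moved. The work goes in short steps, Python scripts to look and compute and a tool call to move; the robot and the scene stay as the last step left them, time stands still between calls to the robot, and variables do not carry over. Pictures are saved under pics/ and viewed, at most 10 in all, crops included, and the job is handed in when it is done.

Besides the shell and the picture viewer there is one more tool, called after ">>>" as a command line: name --argument value ..., lists and objects as JSON in quotes. step_arm: Moves the arm, as the interface text tells. Its arguments: {"type":"object","properties":{"series":{"type":"array","items":{"type":"array"}}},"required":["series"]}

```bash
mkdir -p pics; ls
cat > h.py <<'E'
import numpy as np, cv2, json
from workcell import env, viewer, models
from scipy.spatial.transform import Rotation as R
def snap(n,f=None):
    p=viewer.snapshot(n)
    if f: cv2.imwrite('pics/'+f,cv2.cvtColor(p['img'],cv2.COLOR_RGB2BGR))
    return p
def ray(p,uv):
    d=np.linalg.solve(np.array(p['K']),[uv[0],uv[1],1.]); return np.array(p['eye']),np.array(p['rotation'])@d
def atz(p,uv,z):
    e,d=ray(p,uv); return e+d*(z-e[2])/d[2]
def proj(p,X):
    c=(np.atleast_2d(X)-p['eye'])@np.array(p['rotation']); c=c@np.array(p['K']).T; return c[:,:2]/c[:,2:]
def tri(p1,u1,p2,u2):
    A=[];b=[]
    M=np.zeros((3,3));v=np.zeros(3)
    for p,u in((p1,u1),(p2,u2)):
        e,d=ray(p,u);d=d/np.linalg.norm(d);P=np.eye(3)-np.outer(d,d);M+=P;v+=P@e
    return np.linalg.solve(M,v)
E
cat > a.py <<'E'
from h import *
s=snap('scene','s0.png');t=snap('top','t0.png')
for n,p in(('s',s),('t',t)):
    print(n,p['eye'],np.round(p['rotation'],3).tolist(),np.round(p['K'],1).tolist())
    for q in['key','key_foot','key_grip','key_bar','rack','valve','guard_opening','knob_top','pointer','mark','bush','spanner','spray_can','oil_bottle','tin','cylinder_end']:
        print(n,q,[(np.round(d['uv'],1).tolist(),round(d['score'],2)) for d in models.boxes_of(p,q)][:4])
o=env.observe();print(o['ee_pos'],o['eef_rot'],R.from_quat(o['eef_rot']).as_matrix().round(3).tolist(),o['t'],o['grip_width'])
E
python3 a.py
```

```text
pics
s [ 1.13554129 -0.32767142  1.03417389] [0.824, 0.474, -0.149, -0.271] [[468.8, 0.0, 317.4], [0.0, 468.8, 203.9], [0.0, 0.0, 1.0]]
s key [([336.8, 134.7], 0.67), ([368.4, 173.4], 0.63)]
s key_foot [([367.3, 173.4], 0.92), ([339.4, 133.5], 0.76)]
s key_grip [([368.1, 172.7], 0.62), ([338.2, 133.7], 0.55)]
s key_bar [([335.3, 135.1], 0.84), ([370.7, 172.1], 0.59)]
s rack [([366.2, 198.6], 0.88), ([369.8, 172.7], 0.75)]
s valve [([229.2, 233.6], 0.93), ([366.3, 199.5], 0.4)]
s guard_opening [([230.8, 233.3], 0.83), ([365.1, 200.2], 0.69), ([364.8, 175.3], 0.57)]
s knob_top [([226.3, 231.2], 0.71), ([443.5, 204.7], 0.53), ([307.7, 221.7], 0.5)]
s pointer [([364.6, 200.6], 0.73), ([229.4, 232.8], 0.62)]
s mark []
s bush [([307.6, 221.6], 0.79)]
s spanner [([278.8, 177.9], 0.64), ([443.8, 204.6], 0.16)]
s spray_can [([399.9, 251.6], 0.91), ([367.0, 199.9], 0.33)]
s oil_bottle [([326.9, 297.1], 0.98)]
s tin [([442.3, 204.3], 0.66)]
s cylinder_end [([366.1, 173.3], 0.73), ([223.2, 337.1], 0.67)]
t [0.44421984 0.02232921 1.28424878] [0.708, -0.703, 0.048, -0.034] [[456.7, 0.0, 318.2], [0
[... 254 characters left out ...]
 297.2], 0.93), ([244.3, 210.0], 0.59)]
t rack [([255.4, 216.8], 0.68)]
t valve [([387.6, 237.6], 0.9), ([200.6, 158.2], 0.42)]
t guard_opening [([386.4, 240.1], 0.55)]
t knob_top [([385.6, 235.9], 0.72)]
t pointer [([386.3, 240.0], 0.76), ([248.6, 205.0], 0.41)]
t mark []
t bush [([326.2, 204.9], 0.63)]
t spanner [([317.1, 276.3], 0.59)]
t spray_can [([270.2, 126.4], 0.64)]
t oil_bottle [([341.8, 134.2], 0.63)]
t tin [([198.4, 156.2], 0.57), ([323.1, 206.4], 0.23)]
t cylinder_end [([427.0, 148.1], 0.81)]
[0.20434241 0.61702784 0.40471354] [ 1.59222087e-01  9.87242790e-01 -2.23627756e-05  6.38494998e-07] [[-0.949, 0.314, -0.0], [0.314, 0.949, -0.0], [-0.0, -0.0, -1.0]] 1.7 0.9968577403029963
```

```bash
python3 -c "
import cv2,numpy as np
a=cv2.imread('pics/s0.png');print(a.shape)"
```

```text
(400, 640, 3)
```

View pics/s0.png

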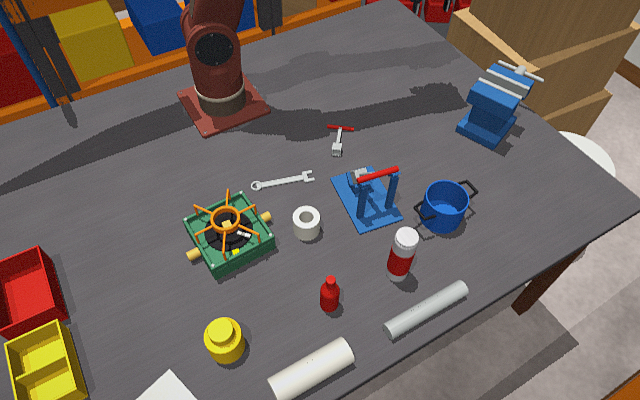

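View pics/t0.png

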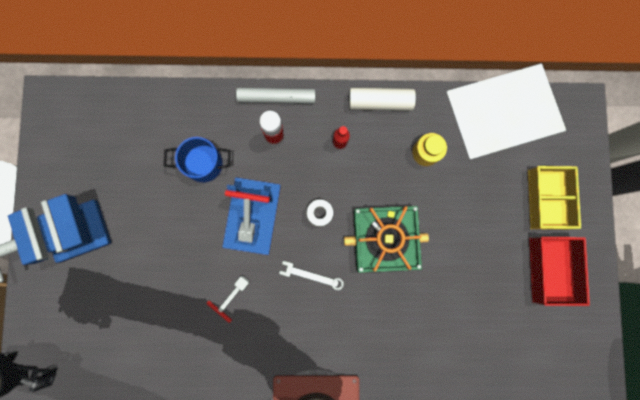

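Two keys show: one leaning in the blue rack (top view about (248,210), scene (368,173)), and a small one flat on the bench (top (231,297), scene (338,134)). The racked one fits the description. I'll confirm it in an enlarged crop.

```bash
cat >> h.py <<'E'
def fix(p):
    p=dict(p); r=np.array(p['rotation']); 
    if r.shape==(4,): p['rotation']=R.from_quat(r).as_matrix()
    return p
_s=snap
def snap(n,f=None): return fix(_s(n,f))
E
cat > b.py <<'E'
from h import *
import pickle
s=snap('scene');t=snap('top');pickle.dump((s,t),open('p0.pkl','wb'))
def c(p,u,v,w,h,k): return cv2.resize(p['img'][v:v+h,u:u+w,::-1],(w*k,h*k),interpolation=cv2.INTER_CUBIC)
a=np.hstack([c(t,215,175,80,80,5),c(t,345,195,80,80,5)])
b=np.hstack([c(s,325,150,100,50,4)[:200],c(s,180,185,100,50,4)])
cv2.imwrite('pics/c0.png',np.vstack([a,b]))
E
python3 b.py
python3 - <<'E'
import sys; sys.path.insert(0,'.')
from h import *; import pickle
s,t=pickle.load(open('p0.pkl','rb'))
for n,us,ut,z in(('valve ring',(225,219),(389,239),.103),('bush',(307,215),(320,212),.06)):
    print(n,tri(s,us,t,ut).round(3),atz(s,us,z).round(3),atz(t,ut,z).round(3))
for n,ut in (('bar L',(226,194)),('bar R',(269,199))): print(n,atz(t,ut,.17).round(3),atz(t,ut,.14).round(3))
for n,us in (('bar L',(398,170)),('bar R',(358,180))): print(n,atz(s,us,.17).round(3))
# colour-based
for n,p in(('s',s),('t',t)):
    h=cv2.cvtColor(p['img'],cv2.COLOR_RGB2HSV)
    red=((h[...,0]<6)|(h[...,0]>174))&(h[...,1]>150)&(h[...,2]>70)
    k,l,st,ce=cv2.connectedComponentsWithStats(red.astype(np.uint8))
    for i in range(1,k):
        if 30<st[i,4]<900:
            ys,xs=np.where(l==i);box=cv2.minAreaRect(np.c_[xs,ys].astype(np.float32));print(n,st[i],ce[i].round(1),np.round(box[0],1),np.round(box[1],1),round(box[2],1))
E
```

```text
valve ring [ 0.481 -0.189  0.095] [ 0.486 -0.191  0.103] [ 0.481 -0.186  0.103]
bush [ 0.553 -0.006  0.071] [ 0.547 -0.001  0.06 ] [ 0.554 -0.008  0.06 ]
bar L [0.586 0.226 0.17 ] [0.59  0.231 0.14 ]
bar R [0.575 0.12  0.17 ] [0.578 0.123 0.14 ]
bar L [0.609 0.217 0.17 ]
bar R [0.586 0.116 0.17 ]
s [365   0  14   5  34] [369.8   1.1] [3.71e+02 3.00e-01] [ 3.5 13.6] 72.9
s [399   0  15  13  88] [407.5   3.8] [408.2   3.2] [18.4  7.8] 38.7
s [417   1   5  16  32] [419.7   8.9] [419.8   8.6] [ 2.5 15.3] 13.0
s [424   0  30  23 516] [436.9  11.3] [438.5  11. ] [29. 22.] 0.0
s [454   0  18  10 117] [462.4   3.8] [462.5   4.5] [ 9. 17.] 90.0
s [327 124  27   7  96] [340.1 127.1] [340.  127.2] [26.5  3.9] 6.3
s [357 166  42  17 253] [377.5 174. ] [377.3 174. ] [ 6.1 43. ] 72.6
s [387 247  28  29 427] [398.2 263.9] [398.8 262.6] [24.  25.3] 16.9
s [320 275  20  37 561] [329.2 294.4] [329.5 293. ] [36. 19.] 90.0
t [334 127  15  21 252] [340.8 137. ] [341. 137.] [20. 14.] 90.0
t [265 131  18  12 101] [274.6 137.8] [274.1 137.6] [ 9.5 17. ] 76.0
t [225 191  45  11 220] [246.5 195.8] [247.  195.5] [44.5  6.1] 8.1
t [207 301  24  21 108] [218.3 311.1] [218.5 311. ] [29.2  4.1] 39.8
```

View pics/c0.png

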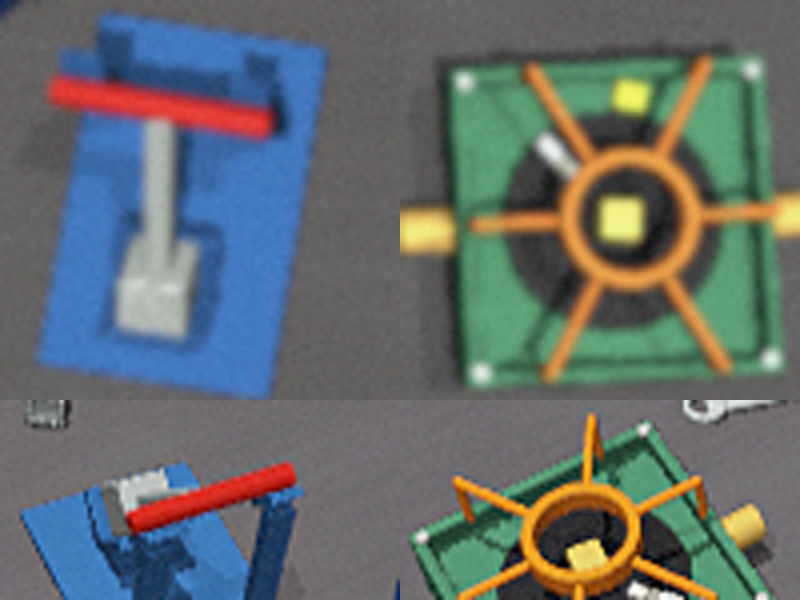

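The racked key has a bar of about 44 px, roughly 110 mm. The one on the bench has 29 px, roughly 80 mm, so the racked key is the larger one and the one to take. The crop also shows the ring near top pixel (391,238.5), the pointer near (455,223) → image (374,224), and the mark near (391,214). The tool can't tilt, so I'll grip the crossbar and lever the key upright against the valve's far wall. Now for exact numbers.

```bash
cat > m.py <<'E'
from h import *; import pickle
from scipy.optimize import least_squares
s,t=pickle.load(open('p0.pkl','rb'))
def hsv(p): return cv2.cvtColor(p['img'],cv2.COLOR_RGB2HSV)
def comp(m,uv):
    k,l=cv2.connectedComponents(m.astype(np.uint8)); i=l[int(uv[1]),int(uv[0])]; return np.c_[np.where(l==i)[::-1]].astype(np.float32) if i else None
bar={}
for n,p,uv in(('s',s,(377,174)),('t',t,(247,196))):
    h=hsv(p);m=((h[...,0]<6)|(h[...,0]>174))&(h[...,1]>130)&(h[...,2]>50)
    x=comp(m,uv);c=x.mean(0);d=np.linalg.svd(x-c,full_matrices=False)[2][0];a=(x-c)@d;d*=np.sign(d[0]);a=(x-c)@d
    bar[n]=(c+d*(a.min()-.5),c+d*(a.max()+.5),c)
L=tri(s,bar['s'][1],t,bar['t'][0]);Rr=tri(s,bar['s'][0],t,bar['t'][1])
C=tri(s,bar['s'][2],t,bar['t'][2])
print('bar L',L.round(4),'R',Rr.round(4),'len',np.linalg.norm(L-Rr).round(4),'C',C.round(4),((L+Rr)/2).round(4))
d=(L-Rr);yaw=np.arctan2(-d[0],d[1]);print('rack x yaw deg',np.degrees(yaw))
# ring fit: ellipse on the orange mask, both views, model = annulus top r36/28.5 at z .103
def ringpts(p,guess):
    h=hsv(p);return (h[...,0]>6)&(h[...,0]<17)&(h[...,1]>150)&(h[...,2]>90)
def score(xy,p,z=.103,dump=False):
    m=ringpts(p,None).astype(np.float32); th=np.linspace(0,2*np.pi,90)
    tot=0
    for r,w in((.030,1),(.0325,1),(.035,1),(.026,-1),(.023,-1),(.0385,-.5),(.041,-.5)):
        u=proj(p,np.c_[xy[0]+r*np.cos(th),xy[1]+r*np.sin(th),0*th+z]).astype(np.float32)
        tot+=w*cv2.remap(m,u[:,0],u[:,1],cv2.INTER_LINEAR).mean() if 0 else w*cv2.remap(m,u[:,:1].copy(),u[:,1:].copy(),cv2.INTER_LINEAR).mean()
    return tot
for n,ps in(('s',[s]),('t',[t]),('both',[s,t])):
    best=max((sum(score((x,y),p) for p in ps),x,y) for x in np.arange(.465,.5,.001) for y in np.arange(-.205,-.17,.001));print('ring',n,np.round(best,4))
cx,cy=best[1:]
# pointer, mark, knob from top; white corners of valve
for n,p,uv in(('pointer tip?',t,(372.3,222.2)),('mark',t,(391.2,214.3))):
    for z in(.049,): print(n,atz(p,uv,z).round(4))
h=hsv(t);y=(h[...,0]>20)&(h[...,0]<35)&(h[...,1]>100)&(h[...,2]>150)
for uv,z,nm in(((389,239),.075,'knob'),((391,214),.06,'mark')):
    x=comp(y,uv)
    if x is None: print(nm,'none');continue
    r=cv2.minAreaRect(x);print(nm,len(x),np.round(r,1) if 0 else r, atz(t,x.mean(0),z).round(4))
w=(h[...,1]<60)&(h[...,2]>150)
k,l,st,ce=cv2.connectedComponentsWithStats(w.astype(np.uint8))
for i in range(1,k):
    if 345<ce[i][0]<430 and 195<ce[i][1]<280: print('white',st[i],ce[i].round(1),atz(t,ce[i],.06).round(4),atz(t,ce[i],.049).round(4))
for n,us,ut,z in(('can',(404,236),(270,121),.17),('bottle',(330,283),(342,131),.13),('bush',(307,215),(320,212),.06),('cyl',(223,325),(430,148),.1)):
    print(n,atz(s,us,z).round(3),atz(t,ut,z).round(3))
E
python3 m.py
```

```text
bar L [0.5927 0.2333 0.1538] R [0.5755 0.12   0.1538] len 0.1145 C [0.5839 0.1777 0.1531] [0.5841 0.1767 0.1538]
rack x yaw deg -8.64304523001615
ring s [ 1.6807  0.491  -0.193 ]
ring t [ 2.0644  0.484  -0.189 ]
ring both [ 2.3828  0.489  -0.192 ]
pointer tip? [ 0.528 -0.15   0.049]
mark [ 0.5499 -0.2018  0.049 ]
knob 65 ((389.0, 238.5), (7.0, 8.0), 90.0) [ 0.4835 -0.19    0.075 ]
mark 34 ((390.5, 214.0), (6.0, 5.0), 90.0) [ 0.5498 -0.1979  0.06  ]
white [413 207   5   4  16] [415.  208.5] [ 0.5652 -0.2646  0.06  ] [ 0.5663 -0.2672  0.049 ]
white [356 209   4   4  14] [357.5 210.7] [ 0.558  -0.1087  0.06  ] [ 0.559  -0.1099  0.049 ]
white [372 221   8   9  34] [375.5 225.1] [ 0.5196 -0.157   0.06  ] [ 0.5203 -0.1586  0.049 ]
white [417 264   5   5  17] [419.  266.4] [ 0.4103 -0.2725  0.06  ] [ 0.41   -0.2751  0.049 ]
white [359 267   5   5  17] [360.8 269.2] [ 0.4019 -0.1168  0.06  ] [ 0.4015 -0.1181  0.049 ]
can [0.767 0.117 0.17 ] [0.771 0.121 0.17 ]
bottle [ 0.767 -0.069  0.13 ] [ 0.759 -0.062  0.13 ]
bush [ 0.547 -0.001  0.06 ] [ 0.554 -0.008  0.06 ]
cyl [ 0.725 -0.302  0.1  ] [ 0.723 -0.298  0.1  ]
```

```bash
cat > go.py <<'E'
import sys; from h import *
def go(x,y,z,yawdeg):
    o=env.observe(); M=R.from_quat(o['eef_rot']).as_matrix(); d=M.T@(np.array([x,y,z])-o['ee_pos'])*1000
    yw=np.degrees(np.arctan2(M[1,1],M[0,1])); tr=np.radians((yw-yawdeg+180)%360-180)
    print('t',round(o['t'],2),'pos',np.round(o['ee_pos'],4),'yaw',round(yw,1),'shift',np.round(d,1),'turn',round(tr,3),'grip',round(o['grip_width'],3),round(float(np.max(o['gripper_force'])),2),'F',np.round(o['contact_force'],1),'q',np.round(o['qpos'],2))
if __name__=='__main__': go(*map(float,sys.argv[1:5]))
E
python3 go.py .581 .156 .40 -8.6
```

```text
t 1.8 pos [0.2044 0.617  0.4047] yaw 71.7 shift [-502.5 -319.2    4.7] turn 1.401 grip 0.998 0.0 F [ 0.1 -1.   0.2] q [-1.35  0.33  0.04  1.47 -0.01  1.34 -0.06]
```

>>> step_arm --series '[[0.6,[-503,-319,0],1.4],[0.6,[-503,-319,0],1.4],[0.6,[-503,-319,0],1.4],[0.6,[-503,-319,0],1.4],[0.6,[-503,-319,0],1.4]]'

```text
t: 2.3
ee_pos: [0.3637, 0.4217, 0.405]
eef_rot: [0.512, 0.859, 0.0, -0.0]
contact_force: [0.6, -0.1, 0.3]
grip_width: 0.6
gripper_force: 0.0
```

```bash
python3 go.py .581 .156 .40 -8.6
```

```text
t 2.3 pos [0.3637 0.4217 0.405 ] yaw 28.3 shift [-337.1   65.1    4.9] turn 0.645 grip 0.6 0.0 F [ 0.6 -0.1  0.3] q [-1.16  0.14  0.25  1.71 -0.04  1.3  -0.41]
```

>>> step_arm --series '[[0.6,[-337,65,5],0.645],[0.6,[-337,65,5],0.645],[0.6,[-337,65,5],0.645],[0.6,[-337,65,5],0.645],[0.6,[-337,65,5],0.645]]'

```text
t: 2.8
ee_pos: [0.523, 0.2292, 0.4015]
eef_rot: [0.758, 0.652, 0.0, -0.0]
contact_force: [0.4, 1.3, 0.6]
grip_width: 0.602
gripper_force: 0.0
```

```bash
python3 go.py .581 .156 .40 -8.6
```

```text
t 2.8 pos [0.523  0.2292 0.4015] yaw -8.6 shift [-63.8  68.3   1.5] turn 0.001 grip 0.602 0.0 F [0.4 1.3 0.6] q [-0.91  0.18  0.48  1.69 -0.09  1.29 -0.56]
```

>>> step_arm --series '[[0.6,[-64,68,1],0],[0.6,[-64,68,1],0],[0.6,[-64,68,1],0],[0.6,[-64,68,45],0],[0.6,[-64,68,45],0]]'

```text
t: 3.3
ee_pos: [0.5786, 0.1578, 0.3516]
eef_rot: [0.756, 0.654, -0.004, -0.001]
contact_force: [-1.7, -0.5, -0.8]
grip_width: 0.597
gripper_force: 0.0
```

```bash
python3 go.py .581 .156 .3135 -8.6
python3 - <<'E'
from h import *
s=snap('scene');t=snap('top')
def c(p,u,v,w,h,k): return cv2.resize(p['img'][v:v+h,u:u+w,::-1],(w*k,h*k),interpolation=cv2.INTER_CUBIC)
cv2.imwrite('pics/c1.png',np.hstack([c(t,215,145,80,100,5),c(s,325,110,80,100,5)]))
E
```

```text
t 3.3 pos [0.5786 0.1578 0.3516] yaw -8.3 shift [-1.3  2.9 38. ] turn 0.006 grip 0.597 0.0 F [-1.7 -0.5 -0.8] q [-0.78  0.29  0.53  1.68 -0.15  1.22 -0.36]
```

View pics/c1.png

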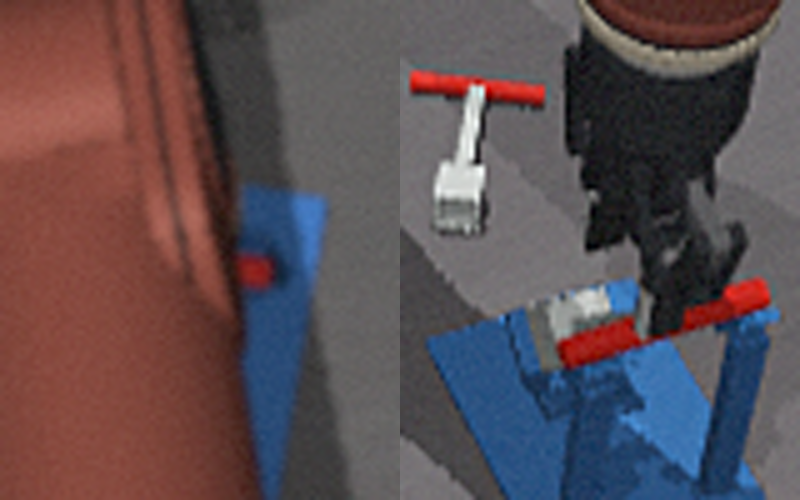

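The fingers straddle the crossbar, with the far fingertip at scene pixel (375,175) and the bar running from (358,180) to (398,168). Both posts stand clear. I'll descend and close.

>>> step_arm --series '[[0.6,[0,0,20],0],[0.6,[0,0,42],0],[0.6,[0,0,42],0],[0.6,[0,0,42],0]]'

```text
t: 3.8
ee_pos: [0.5805, 0.1583, 0.3158]
eef_rot: [0.756, 0.655, 0.001, 0.0]
contact_force: [0.8, -0.6, -0.1]
grip_width: 0.597
gripper_force: 0.0
```

```bash
python3 go.py .581 .156 .3135 -8.6
```

```text
t 3.8 pos [0.5805 0.1583 0.3158] yaw -8.2 shift [-2.2  0.8  2.3] turn 0.007 grip 0.597 0.0 F [ 0.8 -0.6 -0.1] q [-0.77  0.32  0.52  1.72 -0.17  1.14 -0.34]
```

>>> step_arm --series '[[0.6,[-2,1,2],0],[0.0,[-2,1,2],0],[0.0,[-2,1,2],0],[0.0,[-2,1,2],0],[0.0,[-2,1,2],0]]'

```text
t: 4.3
ee_pos: [0.5837, 0.155, 0.3153]
eef_rot: [0.756, 0.654, 0.004, 0.003]
contact_force: [11.3, -2.8, 5.2]
grip_width: 0.272
gripper_force: 58.5
```

>>> step_arm --series '[[0.0,[0,0,-20],0],[0.0,[0,0,-40],0],[0.0,[0,0,-40],0]]'

```text
t: 4.6
ee_pos: [0.5818, 0.1555, 0.3547]
eef_rot: [0.756, 0.654, 0.002, 0.001]
contact_force: [1.1, 0.3, -3.3]
grip_width: 0.155
gripper_force: 58.6
```

```bash
python3 go.py .581 .156 .3135 -8.6
python3 - <<'E'
from h import *
s=snap('scene')
def c(p,u,v,w,h,k): return cv2.resize(p['img'][v:v+h,u:u+w,::-1],(w*k,h*k),interpolation=cv2.INTER_CUBIC)
cv2.imwrite('pics/c2.png',c(s,310,90,110,110,5))
E
```

```text
t 4.6 pos [0.5818 0.1555 0.3547] yaw -8.3 shift [ 0.3 -1.  41.2] turn 0.005 grip 0.155 58.58 F [ 1.1  0.3 -3.3] q [-0.78  0.29  0.53  1.68 -0.15  1.22 -0.35]
```

View pics/c2.png

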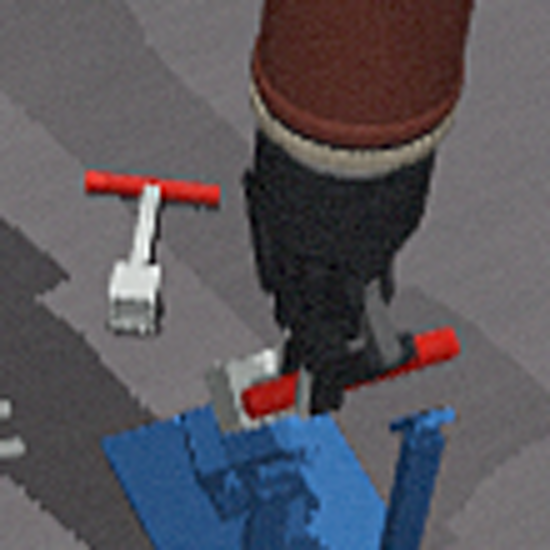

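The key hangs from the pads at its bar (crop (248,400)–(455,345)), level and clear of the rack, and the wrist carries 3.3 N. I'll lift it and carry it beyond the valve's far wall.

>>> step_arm --series '[[0.0,[0,0,-40],0],[0.0,[0,0,-65],0],[0.0,[0,0,-65],-0.03],[0.0,[-20,45,-65],-0.075],[0.0,[-60,75,-65],-0.075]]'

```text
t: 5.15
ee_pos: [0.6472, 0.0897, 0.4141]
eef_rot: [0.727, 0.686, -0.0, -0.002]
contact_force: [-2.4, 1.9, -2.5]
grip_width: 0.157
gripper_force: 60.1
```

```bash
python3 go.py .71 -.172 .42 -4
```

```text
t 5.15 pos [0.6472 0.0897 0.4141] yaw -3.3 shift [-257.6   77.9   -6.6] turn 0.011 grip 0.157 60.14 F [-2.4  1.9 -2.5] q [-0.63  0.37  0.57  1.46 -0.2   1.37 -0.11]
```

>>> step_arm --series '[[0.0,[-45,15,-7],0],[0.0,[-90,30,-7],0],[0.0,[-135,45,-7],0],[0.0,[-180,60,-7],0],[0.0,[-225,75,-7],0.01]]'

```text
t: 5.65
ee_pos: [0.7059, -0.1455, 0.4211]
eef_rot: [0.734, 0.679, -0.001, -0.001]
contact_force: [0.2, 0.6, -3.7]
grip_width: 0.155
gripper_force: 59.9
```

>>> step_arm --series '[[0.0,[-30,0,0],0],[0.0,[-30,0,40],0],[0.0,[-30,0,60],0]]'

```text
t: 5.95
ee_pos: [0.7022, -0.1756, 0.3585]
eef_rot: [0.735, 0.678, -0.002, -0.002]
contact_force: [0.1, 2.0, -4.7]
grip_width: 0.154
gripper_force: 59.9
```

```bash
python3 go.py .71 -.172 .326 -4
python3 - <<'E'
from h import *
s=snap('scene')
def c(p,u,v,w,h,k): return cv2.resize(p['img'][v:v+h,u:u+w,::-1],(w*k,h*k),interpolation=cv2.INTER_CUBIC)
cv2.imwrite('pics/c3.png',c(s,170,140,150,150,4))
E
```

```text
t 5.95 pos [ 0.7022 -0.1756  0.3585] yaw -4.6 shift [ 4.2  7.7 32.5] turn -0.011 grip 0.154 59.85 F [ 0.1  2.  -4.7] q [-0.22  0.57  0.62  1.34 -0.32  1.34  0.32]
```

View pics/c3.png

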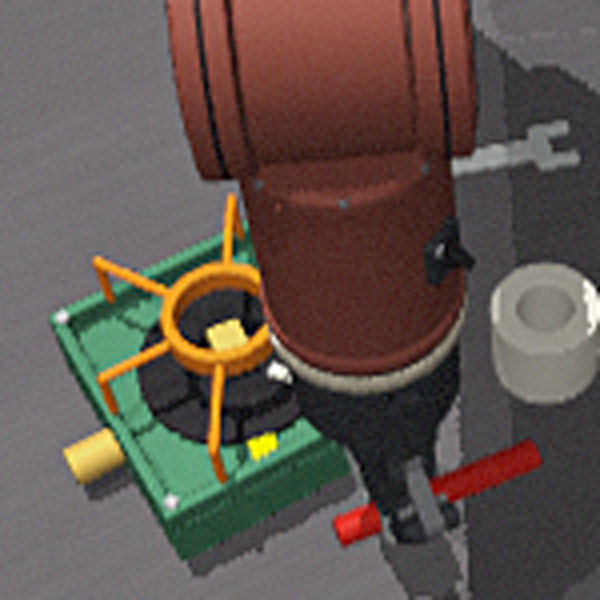

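```bash
cat > tilt.py <<'E'
from h import *
o=env.observe();M=R.from_quat(o['eef_rot']).as_matrix()
print('t',o['t'],o['ee_pos'].round(4) if hasattr(o['ee_pos'],'round') else o['ee_pos'])
s=snap('scene'); bx=M[:,0]  # bar direction ~tool x
C0=np.array(o['ee_pos'])+M@[0.021,0,.161]
f=M[:,1]
for tl in range(-40,61,10):
    a=np.radians(tl);z=np.array([0,0,1])*np.cos(a)+f*np.sin(a)
    print(tl,'foot',proj(s,C0-.152*z).round(0).tolist(),'mid',proj(s,C0-.09*z).round(0).tolist())
print('bar',proj(s,C0))
for q in('key','key_foot'):
    for d in models.outline_of(s,q)[:3]:
        ys,xs=np.where(d['mask']);print(q,round(d['score'],2),np.round(d['uv'],1),xs.min(),xs.max(),ys.min(),ys.max(),len(xs))
        if q=='key_foot' and len(xs): print(cv2.minAreaRect(np.c_[xs,ys].astype(np.float32)))
E
python3 tilt.py
```

```text
t 6.0 [ 0.702  -0.1739  0.3551]
-40 foot [[300.0, 326.0]] mid [[292.0, 301.0]]
-30 foot [[296.0, 320.0]] mid [[290.0, 297.0]]
-20 foot [[292.0, 313.0]] mid [[287.0, 293.0]]
-10 foot [[288.0, 304.0]] mid [[284.0, 288.0]]
0 foot [[283.0, 295.0]] mid [[282.0, 282.0]]
10 foot [[278.0, 285.0]] mid [[279.0, 276.0]]
20 foot [[274.0, 274.0]] mid [[276.0, 270.0]]
30 foot [[270.0, 264.0]] mid [[273.0, 263.0]]
40 foot [[266.0, 253.0]] mid [[271.0, 257.0]]
50 foot [[262.0, 243.0]] mid [[269.0, 250.0]]
60 foot [[259.0, 233.0]] mid [[267.0, 244.0]]
bar [[279.36503014 262.45212865]]
key 0.75 [285.8 258. ] 254 305 250 275 341
key 0.54 [337.4 140. ] 328 353 125 155 220
key_foot 0.77 [285.5 261. ] 255 305 250 275 316
((277.5022277832031, 256.64202880859375), (19.91143226623535, 53.850616455078125), 68.5522689819336)
key_foot 0.51 [335.4 134.4] 327 351 124 155 269
((337.7079162597656, 139.92079162597656), (24.278907775878906, 30.54764175415039), 5.710593223571777)
key_foot 0.34 [222.2 234.7] 204 244 212 250 882
((222.7613983154297, 232.3150177001953), (38.41930389404297, 36.503517150878906), 68.74949645996094)
```

Run:
```python
from h import *
s=snap('scene');t=snap('top')
def c(p,u,v,w,h,k): return cv2.resize(p['img'][v:v+h,u:u+w,::-1],(w*k,h*k),interpolation=cv2.INTER_CUBIC)
cv2.imwrite('pics/c4.png',np.hstack([c(s,225,225,100,120,4),c(t,340,90,100,120,4)]))
```

```text
(no output)
```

View pics/c4.png

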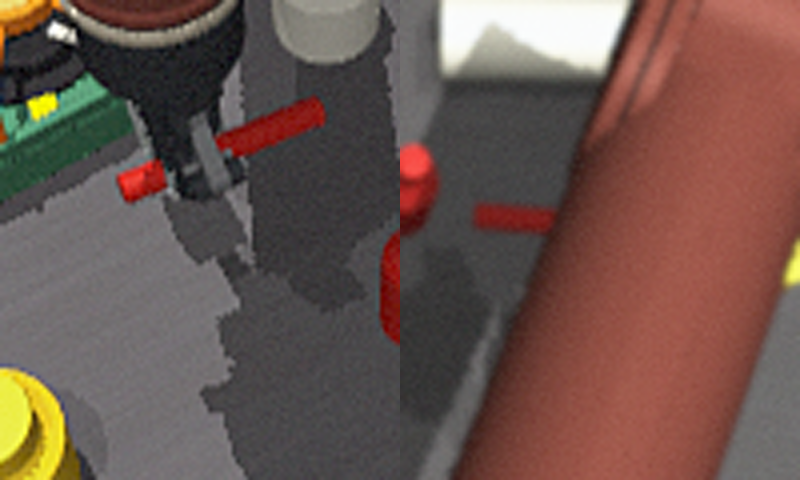

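There is only shadow below the gripper (crop (210,230)), so the key still leans about 40°, with its foot hidden behind the gripper. I'll lower it and lever the foot against the valve's far wall.

>>> step_arm --series '[[0.0,[0,0,25],0],[0.0,[0,0,45],0],[0.0,[0,0,45],0],[0.0,[0,-8,45],0],[0.0,[0,-16,45],0]]'

```text
t: 6.75
ee_pos: [0.6873, -0.173, 0.321]
eef_rot: [0.734, 0.679, 0.001, 0.001]
contact_force: [-0.1, -0.9, -4.3]
grip_width: 0.156
gripper_force: 59.9
```

```bash
python3 go.py .585 -.172 .336 -4
```

```text
t 6.75 pos [ 0.6873 -0.173   0.321 ] yaw -4.5 shift [  -7.1 -102.   -15.2] turn -0.009 grip 0.156 59.86 F [-0.1 -0.9 -4.3] q [-0.23  0.56  0.61  1.43 -0.33  1.25  0.33]
```

>>> step_arm --series '[[0.0,[0,0,13],0],[0.0,[0,-10,13],0],[0.0,[0,-20,12],0],[0.0,[0,-30,11],0],[0.0,[0,-40,9],0]]'

```text
t: 7.25
ee_pos: [0.6479, -0.1697, 0.3121]
eef_rot: [0.734, 0.679, 0.002, 0.002]
contact_force: [8.8, -1.6, 6.7]
grip_width: 0.16
gripper_force: 59.0
```

```bash
python3 go.py .585 -.172 .336 -4
```

```text
t 7.25 pos [ 0.6479 -0.1697  0.3121] yaw -4.5 shift [ -7.3 -62.4 -24.2] turn -0.009 grip 0.16 58.96 F [ 8.8 -1.6  6.7] q [-0.27  0.49  0.62  1.55 -0.3   1.19  0.33]
```

>>> step_arm --series '[[0.0,[0,-12,-5],0],[0.0,[0,-24,-10],0],[0.0,[0,-36,-15],0],[0.0,[0,-48,-20],0],[0.0,[0,-60,-24],0]]'

```text
t: 7.75
ee_pos: [0.5865, -0.1646, 0.3341]
eef_rot: [0.735, 0.679, -0.0, -0.0]
contact_force: [2.8, 0.6, -5.8]
grip_width: 0.153
gripper_force: 58.6
```

```bash
python3 go.py .585 -.172 .336 -4;python3 tilt.py
```

```text
t 7.75 pos [ 0.5865 -0.1646  0.3341] yaw -4.5 shift [-7.5 -0.9 -1.9] turn -0.009 grip 0.153 58.56 F [ 2.8  0.6 -5.8] q [-0.33  0.34  0.65  1.69 -0.22  1.19  0.3 ]
t 7.75 [ 0.5865 -0.1646  0.3341]
-40 foot [[280.0, 286.0]] mid [[272.0, 262.0]]
-30 foot [[276.0, 281.0]] mid [[270.0, 259.0]]
-20 foot [[273.0, 275.0]] mid [[268.0, 256.0]]
-10 foot [[269.0, 268.0]] mid [[265.0, 252.0]]
0 foot [[265.0, 260.0]] mid [[263.0, 247.0]]
10 foot [[261.0, 251.0]] mid [[260.0, 241.0]]
20 foot [[257.0, 241.0]] mid [[258.0, 235.0]]
30 foot [[253.0, 232.0]] mid [[255.0, 229.0]]
40 foot [[249.0, 222.0]] mid [[253.0, 223.0]]
50 foot [[246.0, 212.0]] mid [[251.0, 217.0]]
60 foot [[242.0, 202.0]] mid [[249.0, 211.0]]
bar [[259.33255239 225.56466435]]
key 0.62 [337.  144.2] 328 352 124 155 196
key 0.58 [263.  248.9] 237 282 217 266 581
key_foot 0.97 [263.2 241.3] 237 284 216 267 711
((266.2739562988281, 243.39724731445312), (42.837066650390625, 49.62545394897461), 69.44395446777344)
key_foot 0.67 [338.4 136.1] 327 353 124 155 281
((338.616455078125, 140.1438446044922), (26.275882720947266, 30.515615463256836), 6.009005546569824)
key_foot 0.38 [366.5 195.8] 331 402 166 233 3108
((372.20001220703125, 196.10000610351562), (64.1942367553711, 68.62141418457031), 71.56504821777344)
```

>>> step_arm --series '[[0.0,[0,4,-20],0],[0.0,[0,10,-60],0],[0.0,[0,10,-105],0],[0.0,[0,10,-105],0]]'

```text
t: 8.3
ee_pos: [0.5987, -0.1666, 0.4448]
eef_rot: [0.735, 0.678, 0.002, 0.003]
contact_force: [1.3, -0.3, -4.4]
grip_width: 0.156
gripper_force: 59.2
```

```bash
python3 go.py .485 -.211 .44 -4;python3 tilt.py | grep -v key
python3 - <<'E'
from h import *
s=snap('scene')
import pickle;pickle.dump(s,open('p1.pkl','wb'))
def c(p,u,v,w,h,k): return cv2.resize(p['img'][v:v+h,u:u+w,::-1],(w*k,h*k),interpolation=cv2.INTER_CUBIC)
cv2.imwrite('pics/c5.png',c(s,205,160,110,110,5))
E
```

```text
t 8.3 pos [ 0.5987 -0.1666  0.4448] yaw -4.6 shift [ -53.3 -109.9    4.1] turn -0.01 grip 0.156 59.22 F [ 1.3 -0.3 -4.4] q [-0.34  0.29  0.68  1.51 -0.18  1.4   0.27]
t 8.3 [ 0.5987 -0.1666  0.4448]
-40 foot [[279.0, 268.0]] mid [[270.0, 241.0]]
-30 foot [[275.0, 263.0]] mid [[268.0, 238.0]]
-20 foot [[271.0, 257.0]] mid [[266.0, 235.0]]
-10 foot [[267.0, 249.0]] mid [[263.0, 230.0]]
0 foot [[263.0, 240.0]] mid [[260.0, 225.0]]
10 foot [[258.0, 231.0]] mid [[258.0, 219.0]]
20 foot [[254.0, 221.0]] mid [[255.0, 213.0]]
30 foot [[250.0, 210.0]] mid [[252.0, 207.0]]
40 foot [[246.0, 200.0]] mid [[250.0, 200.0]]
50 foot [[242.0, 189.0]] mid [[247.0, 193.0]]
60 foot [[238.0, 178.0]] mid [[245.0, 187.0]]
bar [[256.32516533 200.32180241]]
((263.8598937988281, 221.6651153564453), (48.681209564208984, 55.02711486816406), 70.76932525634766)
((339.0304870605469, 139.72561645507812), (25.399253845214844, 29.48522186279297), 6.340191841125488)
```

View pics/c5.png

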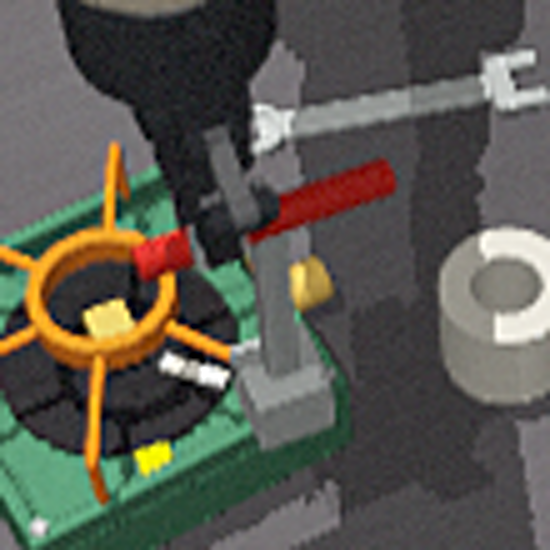

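The key now hangs nearly upright, with its foot at crop (232–337, 350–447), i.e. pixels (251–272, 230–249). The ring, knob and pointer are all visible. I'll fit the key's pose relative to the tool and the ring, using the same camera for both.

```bash
cat > fit.py <<'E'
from h import *; import pickle
from scipy.optimize import least_squares
s=pickle.load(open('p1.pkl','rb'))
K=np.array([[18,-18,0],[18,18,0],[18,18,38],[18,-18,38],[-18,-18,38],[0,-55,152],[0,55,152]])/1000
c=np.array([[260,447],[336,410],[333,372],[250,402],[232,352],[142,262],[390,177]])
U=(c+.5)/5-.5+[205,160]
T=np.array([.5987,-.1666,.4448]);M=R.from_quat([.735,.678,.002,.003]).as_matrix()
def pose(p): return R.from_euler('ZYX',p[3:]),p[:3]
def res(p):
    r,b=pose(p); return np.r_[(proj(s,b+r.apply(K-[0,0,.152]))-U).ravel(),(b[2]-.284)/.003]
f=least_squares(res,[.6,-.146,.284,-.08,0,0]);r,b=pose(f.x);print('rms',np.sqrt(np.mean(f.fun**2)),f.fun[:-1].reshape(-1,2).round(1).tolist())
print('bar',b.round(4),'yaw,pitch,roll',np.degrees(f.x[3:]).round(1),'foot',(b-r.apply([0,0,.152])).round(4))
print('bar in tool (mm)',(M.T@(b-T)*1000).round(1),'foot in tool',(M.T@(b-r.apply([0,0,.152])-T)*1000).round(1))
# ring & knob by hand, same camera
for n,q,z in(('ring',(102,297),.103),('knob',(108,320),.075)): print(n,atz(s,(np.array(q)+.5)/5-.5+[205,160],z).round(4))
E
python3 fit.py
```

```text
rms 1.0712124986978382 [[0.1, -0.2], [-0.2, 1.3], [0.1, 0.8], [1.3, 0.8], [-1.4, -2.5], [-1.1, 0.8], [1.1, -1.2]]
bar [ 0.6089 -0.1455  0.2827] yaw,pitch,roll [-4.1  4.6 -1.2] foot [ 0.5966 -0.1477  0.1312]
bar in tool (mm) [ 22.1   7.4 162.2] foot in tool [ 19.1  -5.8 313.6]
ring [ 0.4856 -0.1914  0.103 ]
knob [ 0.48   -0.1903  0.075 ]
```

```bash
python3 go.py .4955 -.211 .44 -4
```

```text
t 8.5 pos [ 0.5975 -0.1653  0.4372] yaw -4.5 shift [-53.6 -98.   -2.5] turn -0.009 grip 0.153 59.2 F [ 0.   0.9 -4.6] q [-0.34  0.3   0.67  1.52 -0.19  1.39  0.27]
```

>>> step_arm --series '[[0.0,[-15,-28,-5],0],[0.0,[-30,-56,-5],0],[0.0,[-45,-84,-5],0],[0.0,[-53,-98,-5],0],[0.0,[-53,-98,-5],0]]'

```text
t: 9.0
ee_pos: [0.4937, -0.2122, 0.4432]
eef_rot: [0.735, 0.678, -0.0, -0.001]
contact_force: [0.5, 0.5, -3.8]
grip_width: 0.155
gripper_force: 59.3
```

```bash
python3 go.py .4955 -.211 .44 -4;  python3 - <<'E'
from h import *
s=snap('scene')
import pickle;pickle.dump((s,env.observe()),open('p2.pkl','wb'))
def c(p,u,v,w,h,k): return cv2.resize(p['img'][v:v+h,u:u+w,::-1],(w*k,h*k),interpolation=cv2.INTER_CUBIC)
cv2.imwrite('pics/c6.png',c(s,180,165,100,90,6))
E
```

```text
t 9.0 pos [ 0.4937 -0.2122  0.4432] yaw -4.7 shift [1.3 1.7 3.2] turn -0.012 grip 0.155 59.29 F [ 0.5  0.5 -3.8] q [-0.34  0.08  0.72  1.71 -0.06  1.37  0.3 ]
```

View pics/c6.png

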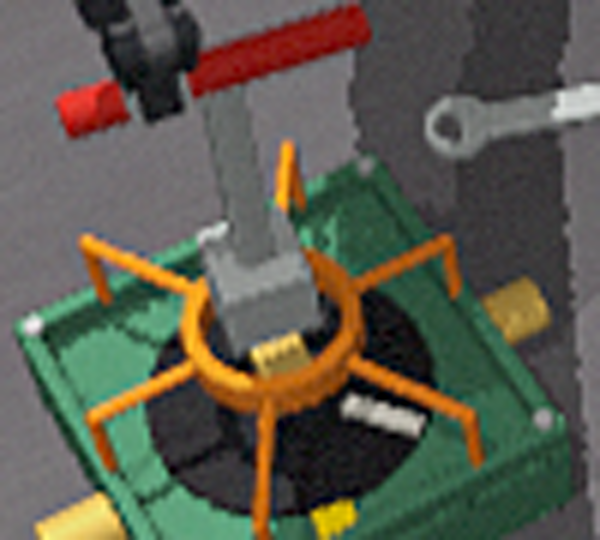

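The foot hangs over the ring: front-bottom corners at crop (236,350) and (322,314), the knob just showing at (282,352), and ring centre near (274,322). I'll fit with the bar fixed in the tool to cancel the camera bias.

```bash
cat > fit2.py <<'E'
from h import *; import pickle
from scipy.optimize import least_squares
s,o=pickle.load(open('p2.pkl','rb')); s0,_=pickle.load(open('p0.pkl','rb'))
K=np.array([[18,-18,0],[18,18,0],[18,18,38],[18,-18,38],[-18,-18,38],[0,-55,152],[0,55,152]])/1000
def run(s,c,k,org,T,M):
    U=(np.array(c)+.5)/k-.5+org
    def kp(p): return T+M@p[:3],R.from_euler('ZYX',p[3:6])
    def res(p):
        b,r=kp(p);return np.r_[(proj(s,b+r.apply(K-[0,0,.152]))+p[6:8]-U).ravel(),(p[:3]-[.021,0,.161])/[.003,.001,.002]]
    f=least_squares(res,[.021,0,.161,-.08,.05,0,0,0]);b,r=kp(f.x);ft=b-r.apply([0,0,.152])
    print('rms',np.sqrt(np.mean(f.fun**2)).round(2),'ypr',np.degrees(f.x[3:6]).round(1),'bias px',f.x[6:].round(1),'bar_t',(f.x[:3]*1e3).round(1),'foot',ft.round(4),'foot_t',(M.T@(ft-T)*1e3).round(1));return f.x[6:]
run(pickle.load(open('p1.pkl','rb')),[[260,447],[336,410],[333,372],[250,402],[232,352],[142,262],[390,177]],5,[205,160],np.array([.5987,-.1666,.4448]),R.from_quat([.735,.678,.002,.003]).as_matrix())
bias=run(s,[[236,350],[322,314],[310,258],[222,290],[205,255],[66,118],[364,22]],6,[180,165],np.array(o['ee_pos']),R.from_quat(o['eef_rot']).as_matrix())
h=cv2.cvtColor(s0['img'],cv2.COLOR_RGB2HSV);m=((h[...,0]>6)&(h[...,0]<17)&(h[...,1]>150)&(h[...,2]>90)).astype(np.float32)
th=np.linspace(0,2*np.pi,120)
# ring: rendered annulus (top + cylinder sides) IoU-like match
def sc(x,y,b):
    im=np.zeros((400*4,640*4),np.uint8)
    def poly(r,z): return ((proj(s0,np.c_[x+r*np.cos(th),y+r*np.sin(th),0*th+z])+b+.5)*4-.5).astype(np.int32)
    o1,o2=poly(.036,.103),poly(.036,.085);i1,i2=poly(.0285,.103),poly(.0285,.085)
    cv2.fillConvexPoly(im,cv2.convexHull(np.vstack([o1,o2])),1)
    a=im*0;bb=im*0;cv2.fillConvexPoly(a,i1,1);cv2.fillConvexPoly(bb,i2,1);im[(a&bb)>0]=0
    lo=cv2.resize(im.astype(np.float32),(640,400),interpolation=cv2.INTER_AREA)[200:250,195:260]
    mm=m[200:250,195:260];u=proj(s0,[[x,y,.095]])[0]+b
    yy,xx=np.mgrid[200:250,195:260];w=np.hypot(xx-u[0],yy-u[1])<17
    return -np.abs(lo-mm)[w].sum()
for b in(np.zeros(2),bias):
    print('ring',np.round(max((sc(x,y,b),x,y) for x in np.arange(.472,.5,.001) for y in np.arange(-.203,-.178,.001)),4),b)
E
python3 fit2.py
```

```text
rms 0.98 ypr [-4.   4.9 -1.2] bias px [1.7 2.9] bar_t [ 2.130e+01 -1.000e-01  1.614e+02] foot [ 0.5882 -0.1478  0.132 ] foot_t [ 18.3 -14.2 312.7]
rms 1.44 ypr [-3.   3.9 -1.2] bias px [0.5 1.9] bar_t [ 2.140e+01 -1.000e-01  1.614e+02] foot [ 0.4862 -0.1921  0.1303] foot_t [ 17.8 -10.2 313.1]
ring [-2.714375e+02  4.810000e-01 -1.900000e-01] [0. 0.]
ring [-2.696875e+02  4.740000e-01 -1.890000e-01] [0.5353071  1.93561561]
```

```bash
sed -i 's/\[.003,.001,.002\]\]/[.004,.001,.02],p[6:8]\/.3]/; /^for b in/,$d' fit2.py
cat >> fit2.py <<'E'
for q in((102,293),(102,295)): print(atz(pickle.load(open('p1.pkl','rb')),(np.array(q)+.5)/5-.5+[205,160],.103).round(4))
E
python3 fit2.py
```

```text
rms 0.89 ypr [-4.2  4.2 -1.1] bias px [ 0. -0.] bar_t [ 2.350e+01 -1.000e-01  1.728e+02] foot [ 0.5904 -0.1455  0.1204] foot_t [ 20.7 -12.3 324.3]
rms 1.33 ypr [-3.1  3.6 -1.3] bias px [-0. -0.] bar_t [ 21.5  -0.2 168.4] foot [ 0.487  -0.1922  0.1233] foot_t [ 17.7  -9.4 320.1]
[ 0.4835 -0.1905  0.103 ]
[ 0.4845 -0.191   0.103 ]
```

The bar sits about 168 mm ahead of the TCP, and the foot is within about 2 mm of the ring axis. Lowering while watching the force.

>>> step_arm --series '[[0.0,[0,-1,10],0],[0.0,[0,-1,20],0],[0.0,[0,-1,30],0],[0.0,[0,-1,38],0],[0.0,[0,-1,38],0]]'

```text
t: 9.55
ee_pos: [0.4982, -0.214, 0.4144]
eef_rot: [0.735, 0.678, 0.004, 0.008]
contact_force: [-4.0, -7.4, 56.6]
grip_width: 0.15
gripper_force: 87.9
```

```bash
python3 go.py .493 -.212 .371 -4
```

```text
t 9.55 pos [ 0.4982 -0.214   0.4144] yaw -4.6 shift [ 1.8 -6.1 43.3] turn -0.011 grip 0.15 87.86 F [-4.  -7.4 56.6] q [-0.34  0.1   0.72  1.75 -0.07  1.29  0.32]
```

Contact at 57 N, probably on the ring's rim. Backing off and measuring the bar end with both cameras to settle its height.

>>> step_arm --series '[[0.0,[0,0,-10],0],[0.0,[0,0,-38],0],[0.0,[0,0,-38],0]]'

```text
t: 9.85
ee_pos: [0.4961, -0.2102, 0.4458]
eef_rot: [0.734, 0.679, 0.001, 0.001]
contact_force: [0.8, -0.2, -4.3]
grip_width: 0.152
gripper_force: 80.9
```

```bash
python3 go.py .493 -.212 .44 -4
cat > be.py <<'E'
from h import *;import pickle
s=snap('scene');t=snap('top');o=env.observe();pickle.dump((s,t,o),open('p3.pkl','wb'))
M=R.from_quat(o['eef_rot']).as_matrix();T=np.array(o['ee_pos'])
for n,p in(('s',s),('t',t)):
    for bt in(.161,.168): print(n,bt,proj(p,[T+M@[.021+a,0,bt] for a in(-.055,0,.055)]).round(1).tolist())
    h=cv2.cvtColor(p['img'],cv2.COLOR_RGB2HSV);m=((h[...,0]<6)|(h[...,0]>174))&(h[...,1]>130)&(h[...,2]>50)
    u=proj(p,T+M@[.06,0,.163])[0].astype(int)
    w=np.zeros_like(m);w[u[1]-25:u[1]+25,u[0]-60:u[0]+40]=1
    k,l,st,ce=cv2.connectedComponentsWithStats((m&w).astype(np.uint8))
    for i in range(1,k):
        if st[i,4]>15:
            x=np.c_[np.where(l==i)[::-1]].astype(np.float32);print(n,st[i],ce[i].round(1),cv2.boxPoints(cv2.minAreaRect(x)).round(1).tolist())
E
python3 be.py
```

```text
t 9.85 pos [ 0.4961 -0.2102  0.4458] yaw -4.5 shift [-2.  -2.9  5.7] turn -0.008 grip 0.152 80.86 F [ 0.8 -0.2 -4.3] q [-0.34  0.08  0.71  1.71 -0.06  1.37  0.3 ]
s 0.161 [[189.7, 182.9], [215.5, 174.0], [240.5, 165.4]]
s 0.168 [[190.4, 185.0], [216.0, 176.1], [240.9, 167.5]]
s [213 162  28  15 190] [226.5 168.8] [[211.10000610351562, 170.3000030517578], [238.6999969482422, 161.10000610351562], [240.89999389648438, 167.6999969482422], [213.3000030517578, 176.89999389648438]]
s [188 175  13  10  90] [194.3 179.7] [[187.39999389648438, 178.1999969482422], [199.10000610351562, 174.3000030517578], [201.39999389648438, 181.1999969482422], [189.6999969482422, 185.10000610351562]]
t 0.161 [[429.5, 231.5], [404.7, 229.4], [379.9, 227.3]]
t 0.168 [[428.7, 231.7], [404.1, 229.6], [379.4, 227.5]]
t [381 223  30  10 194] [394.9 227.9] [[380.70001220703125, 230.8000030517578], [381.1000061035156, 222.8000030517578], [410.29998779296875, 224.1999969482422], [409.8999938964844, 232.1999969482422]]
```

Run:
```python
from h import *;import pickle
s,t,o=pickle.load(open('p3.pkl','rb'))
def c(p,u,v,w,h,k): return cv2.resize(p['img'][v:v+h,u:u+w,::-1],(w*k,h*k),interpolation=cv2.INTER_CUBIC)
cv2.imwrite('pics/c7.png',np.hstack([c(s,195,170,60,75,8),c(t,370,205,40,75,8)]))
```

```text
(no output)
```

View pics/c7.png

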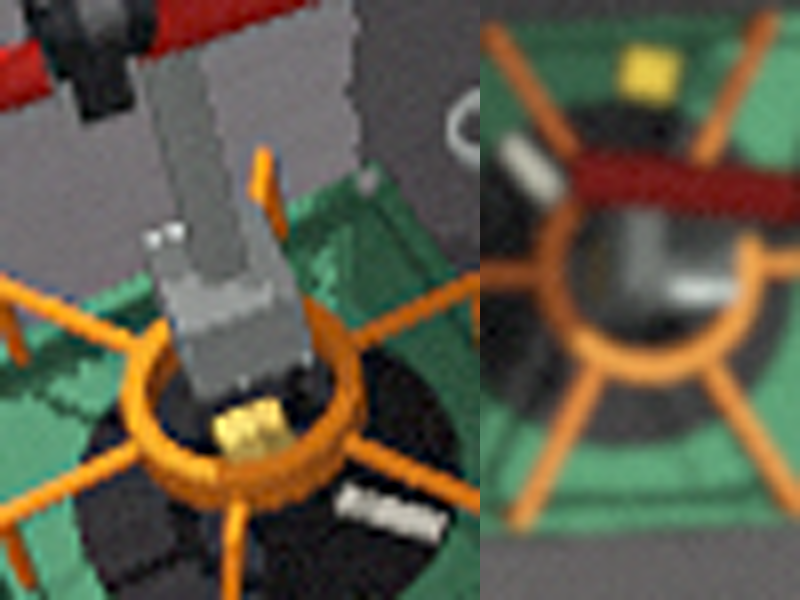

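The top view looks down through the ring. Ring outer edge spans crop 540–765, lower edge 383; the foot's right edge is ≈742 and its near edge ≈307. The scene view shows foot bottom corners (197,398) and (313,362). I'll run a joint fit.

```bash
cat > fit3.py <<'E'
from h import *; import pickle
from scipy.optimize import least_squares
s,t,o=pickle.load(open('p3.pkl','rb'));T=np.array(o['ee_pos']);M=R.from_quat(o['eef_rot']).as_matrix()
cs=lambda c:(np.array(c)+.5)/8-.5+[195,170]
ct=lambda c:(np.array(c)-[480,0]+.5)/8-.5+[370,205]
kp=lambda L:np.array(L)/1000-[0,0,.152]
Ks=kp([[18,-18,0],[18,18,0],[-18,-18,38],[0,-55,152],[0,55,152]]);Us=np.vstack([cs([[197,398],[313,362],[148,238]]),[[188.5,181.6],[239.8,164.4]]])
def pose(p): return T+M@p[:3],R.from_euler('ZYX',p[3:6])
def res(p,top=True):
    b,r=pose(p);e=[(proj(s,b+r.apply(Ks))-Us).ravel(),(p[:3]-[.021,0,.158])/[.01,.001,.002]]
    if top:
        q=proj(t,b+r.apply(kp([[-18,-18,38],[0,55,152]])));e+=[(q[0]-ct([742,307]))/1.,(q[1]-[380.7,226.8])]
    return np.concatenate(e)
for top in(False,True):
    f=least_squares(res,[.021,0,.158,-.06,.05,0],args=(top,));b,r=pose(f.x);ft=b-r.apply([0,0,.152])
    print('rms',np.sqrt(np.mean(f.fun**2)).round(2),'ypr',np.degrees(f.x[3:]).round(1),'bar_t',(f.x[:3]*1e3).round(1),'foot',ft.round(4),'res',f.fun.round(1).tolist())
print('ring top-cam',atz(t,ct([652,271]),.103).round(4),'ring scene',atz(s,[225.0,218.2],.103).round(4),'tri',tri(t,ct([652,271]),s,[225.0,218.2]).round(4))
E
python3 fit3.py
```

```text
rms 0.39 ypr [-6.1  4.2  0.4] bar_t [ 1.980e+01 -1.000e-01  1.576e+02] foot [ 0.4858 -0.188   0.1336] res [0.2, 0.5, 0.6, -0.2, -0.9, -0.4, 0.1, -0.0, 0.2, 0.4, -0.1, -0.1, -0.2]
rms 0.36 ypr [-5.7  4.   0.3] bar_t [ 1.990e+01 -1.000e-01  1.574e+02] foot [ 0.4861 -0.1883  0.1338] res [0.2, 0.6, 0.5, -0.1, -1.0, -0.3, 0.1, 0.0, 0.1, 0.3, -0.1, -0.1, -0.3, -0.3, 0.2, 0.0, -0.1]
ring top-cam [ 0.4826 -0.1909  0.103 ] ring scene [ 0.4835 -0.1905  0.103 ] tri [ 0.4828 -0.1907  0.1023]
```

>>> step_arm --series '[[0.0,[-2.7,-3.1,0],0],[0.0,[-2.7,-3.1,10],0],[0.0,[-2.7,-3.1,22],0],[0.0,[-2.7,-3.1,22],0]]'

```text
t: 10.35
ee_pos: [0.491, -0.2126, 0.4193]
eef_rot: [0.734, 0.679, -0.001, -0.002]
contact_force: [0.5, 0.5, -3.9]
grip_width: 0.153
gripper_force: 80.7
```

```bash
python3 go.py .4928 -.2126 .402 -4.5
```

```text
t 10.35 pos [ 0.491  -0.2126  0.4193] yaw -4.5 shift [ 0.1  1.9 17.3] turn -0.0 grip 0.153 80.66 F [ 0.5  0.5 -3.9] q [-0.34  0.09  0.72  1.75 -0.06  1.32  0.31]
```

>>> step_arm --series '[[0.0,[0,1.5,4],0],[0.0,[0,1.5,8],0],[0.0,[0,1.5,12],0],[0.0,[0,1.5,15],0]]'

```text
t: 10.75
ee_pos: [0.4931, -0.2131, 0.4068]
eef_rot: [0.734, 0.679, -0.0, 0.0]
contact_force: [-0.2, 0.4, -3.6]
grip_width: 0.155
gripper_force: 80.9
```

```bash
python3 go.py .4928 -.2126 .402 -4.5
```

```text
t 10.75 pos [ 0.4931 -0.2131  0.4068] yaw -4.5 shift [ 0.5 -0.3  4.8] turn -0.0 grip 0.155 80.86 F [-0.2  0.4 -3.6] q [-0.33  0.11  0.72  1.77 -0.07  1.3   0.32]
```

>>> step_arm --series '[[0.0,[0,0,4],0],[0.0,[0,0,8],0],[0.0,[0,0,12],0],[0.0,[0,0,16],0],[0.0,[0,0,20],0]]'

```text
t: 11.25
ee_pos: [0.4931, -0.2131, 0.3867]
eef_rot: [0.734, 0.679, -0.0, 0.0]
contact_force: [0.3, 0.2, -4.3]
grip_width: 0.158
gripper_force: 80.9
```

```bash
python3 go.py .4928 -.2126 .364 -4.5
```

```text
t 11.25 pos [ 0.4931 -0.2131  0.3867] yaw -4.5 shift [ 0.5 -0.3 22.7] turn -0.001 grip 0.158 80.86 F [ 0.3  0.2 -4.3] q [-0.33  0.12  0.72  1.79 -0.08  1.26  0.33]
```

>>> step_arm --series '[[0.0,[0,0,3],0],[0.0,[0,0,6],0],[0.0,[0,0,9],0],[0.0,[0,0,12],0]]'

```text
t: 11.65
ee_pos: [0.4931, -0.2131, 0.3749]
eef_rot: [0.734, 0.679, 0.0, 0.0]
contact_force: [0.4, -0.1, -4.6]
grip_width: 0.152
gripper_force: 80.9
```

The foot is below the knob's top with no contact force, so the socket is over the knob.

>>> step_arm --series '[[0.0,[0,0,3],0],[0.0,[0,0,6],0],[0.0,[0,0,9],0],[0.0,[0,0,11],0]]'

```text
t: 12.05
ee_pos: [0.4931, -0.2132, 0.3639]
eef_rot: [0.734, 0.679, -0.0, 0.0]
contact_force: [-1.8, -0.4, 8.2]
grip_width: 0.156
gripper_force: 82.4
```

>>> step_arm --series '[[0.3,[0,0,0],0],[0.5,[0,0,0],0],[0.5,[0,0,0],0],[0.5,[0,0,0],0],[0.5,[0,0,0],0]]'

```text
t: 12.55
ee_pos: [0.4931, -0.2131, 0.3643]
eef_rot: [0.734, 0.679, 0.0, 0.0]
contact_force: [0.2, -0.5, 0.3]
grip_width: 0.503
gripper_force: 0.0
```

```bash
cat > see.py <<'E'
from h import *;import pickle
s=snap('scene');t=snap('top');o=env.observe();pickle.dump((s,t,o),open('p4.pkl','wb'))
V=np.array([.4828,-.1907])
print('t',o['t'],'pos',np.round(o['ee_pos'],4))
def red(p,u0):
    h=cv2.cvtColor(p['img'],cv2.COLOR_RGB2HSV);m=((h[...,0]<6)|(h[...,0]>174))&(h[...,1]>130)&(h[...,2]>50)
    w=np.zeros_like(m);w[int(u0[1])-30:int(u0[1])+30,int(u0[0])-38:int(u0[0])+38]=1
    k,l,st,ce=cv2.connectedComponentsWithStats((m&w).astype(np.uint8))
    for i in range(1,k):
        if st[i,4]>12:
            x=np.c_[np.where(l==i)[::-1]].astype(np.float32);print('  red',st[i],cv2.boxPoints(cv2.minAreaRect(x)).round(1).tolist())
for n,p in(('s',s),('t',t)):
    c=proj(p,[[*V,.203]])[0];print(n,'seated bar centre px',c.round(1));red(p,c)
    # pointer: bright low-saturation pixels on the dial annulus, angle by plane z=.049
    h=cv2.cvtColor(p['img'],cv2.COLOR_RGB2HSV).astype(int);pts=[];yl=[]
    yy,xx=np.mgrid[190:280,170:440];uv=np.c_[xx.ravel(),yy.ravel()]
    X=np.array([atz(p,q,.049)[:2] for q in uv])-V;rr=np.hypot(*X.T);ok=(rr>.040)&(rr<.057)
    hs=h[uv[:,1],uv[:,0]];sel=ok&(hs[:,1]<70)&(hs[:,2]>110)
    a=np.degrees(np.arctan2(X[sel,1],X[sel,0]));hi,ed=np.histogram(a,bins=36,range=(-180,180));print(n,'pointer n',sel.sum(),'ang',[(int(ed[i]),int(hi[i])) for i in np.argsort(-hi)[:5] if hi[i]])
    X=np.array([atz(p,q,.06)[:2] for q in uv])-V;rr=np.hypot(*X.T)
    sel=(rr>.055)&(rr<.08)&(hs[:,0]>20)&(hs[:,0]<35)&(hs[:,1]>120)&(hs[:,2]>110)
    a=np.degrees(np.arctan2(X[sel,1],X[sel,0]));a=a[np.abs(a-np.median(a))<15] if len(a) else a;print(n,'mark',len(a),a.mean().round(1) if len(a) else None)
E
python3 see.py
```

```text
t 12.65 pos [ 0.4931 -0.2131  0.3642]
s seated bar centre px [218.1 192.7]
  red [218 182  24  14 153] [[216.89999389648438, 189.39999389648438], [239.8000030517578, 180.8000030517578], [242.0, 186.60000610351562], [219.10000610351562, 195.1999969482422]]
  red [193 195  13   9  74] [[192.60000610351562, 198.0], [203.3000030517578, 193.6999969482422], [205.8000030517578, 199.89999389648438], [195.10000610351562, 204.1999969482422]]
s pointer n 58 ang [(40, 20), (170, 10), (150, 9), (-180, 7), (-170, 5)]
s mark 37 -8.3
t seated bar centre px [398.6 237. ]
  red [427 211   9  25  96] [[426.1000061035156, 234.8000030517578], [431.70001220703125, 210.6999969482422], [438.79998779296875, 212.3000030517578], [433.29998779296875, 236.39999389648438]]
  red [376 232  29   8 152] [[375.70001220703125, 237.6999969482422], [376.0, 231.39999389648438], [404.20001220703125, 233.0], [403.8999938964844, 239.3000030517578]]
  red [413 240  23  27 313] [[413.0, 240.0], [435.0, 240.0], [435.0, 266.0], [413.0, 266.0]]
t pointer n 18 ang [(30, 9), (40, 9)]
t mark 47 -6.5
```

The key is released and stands upright: bar midpoint (217.4,192.4) against a predicted (218.1,192.7). Pointer at about 40°, mark at about −7°, so roughly 47° clockwise to go. Centring over the bar and regripping.

>>> step_arm --series '[[0.6,[0,-11,0],0],[0.6,[10,-11,-2],0],[0.6,[21,-11,-2],0],[0.6,[21,-11,2],0],[0.6,[21,-11,2],0]]'

```text
t: 13.15
ee_pos: [0.4839, -0.1905, 0.3616]
eef_rot: [0.734, 0.679, -0.0, -0.0]
contact_force: [-1.1, -0.2, -0.3]
grip_width: 0.6
gripper_force: 0.0
```

>>> step_arm --series '[[0.0,[0,0,0],0],[0.0,[0,0,0],0],[0.0,[0,0,0],0],[0.0,[0,0,0],0],[0.0,[0,0,0],0]]'

```text
t: 13.65
ee_pos: [0.4839, -0.1915, 0.3623]
eef_rot: [0.735, 0.679, 0.0, 0.0]
contact_force: [0.6, 0.9, 2.5]
grip_width: 0.162
gripper_force: 58.7
```

```bash
python3 go.py .483 -.191 .3618 -56
```

```text
t 13.65 pos [ 0.4839 -0.1915  0.3623] yaw -4.5 shift [ 0.5 -0.9  0.5] turn 0.898 grip 0.162 58.66 F [0.6 0.9 2.5] q [-0.36  0.1   0.7   1.86 -0.07  1.2   0.28]
```

>>> step_arm --series '[[0.0,[0,0,0],0.1],[0.0,[0,0,0],0.2],[0.0,[0,0,0],0.3],[0.0,[0,0,0],0.4],[0.0,[0,0,0],0.5]]'

```text
t: 14.15
ee_pos: [0.4836, -0.1912, 0.3622]
eef_rot: [0.881, 0.474, -0.0, -0.0]
contact_force: [-2.0, 2.1, 4.0]
grip_width: 0.164
gripper_force: 59.0
```

>>> step_arm --series '[[0.0,[0,0,0],0.1],[0.0,[0,0,0],0.2],[0.0,[0,0,0],0.3],[0.0,[0,0,0],0.3],[0.0,[0,0,0],0.3]]'

```text
t: 14.65
ee_pos: [0.4837, -0.1912, 0.3622]
eef_rot: [0.94, 0.34, -0.0, -0.0]
contact_force: [-2.0, 0.7, 5.2]
grip_width: 0.161
gripper_force: 58.9
```

```bash
python3 go.py .483 -.191 .3618 -56; python3 see.py
```

```text
t 14.65 pos [ 0.4837 -0.1912  0.3622] yaw -50.2 shift [-0.4 -0.6  0.4] turn 0.101 grip 0.161 58.91 F [-2.   0.7  5.2] q [-0.41  0.1   0.75  1.87 -0.07  1.2  -0.51]
t 14.75 pos [ 0.4838 -0.1912  0.3622]
s seated bar centre px [218.1 192.7]
  red [219 189  23  13 144] [[216.89999389648438, 195.60000610351562], [219.10000610351562, 188.6999969482422], [241.6999969482422, 195.8000030517578], [239.5, 202.6999969482422]]
s pointer n 50 ang [(10, 18), (170, 8), (140, 6), (-180, 5), (0, 4)]
s mark 38 -8.4
t seated bar centre px [398.6 237. ]
  red [402 207  34  60 891] [[402.0, 207.0], [435.0, 207.0], [435.0, 266.0], [402.0, 266.0]]
  red [383 218  13  14  87] [[382.1000061035156, 220.1999969482422], [387.6000061035156, 216.10000610351562], [396.70001220703125, 228.1999969482422], [391.20001220703125, 232.3000030517578]]
t pointer n 4 ang [(10, 4)]
t mark 47 -6.5
```

>>> step_arm --series '[[0.0,[0,0,0],0.1],[0.0,[0,0,0],0.2],[0.0,[0,0,0],0.3],[0.0,[0,0,0],0.3],[0.0,[0,0,0],0.3]]'

```text
t: 15.25
ee_pos: [0.4838, -0.1913, 0.3622]
eef_rot: [0.981, 0.196, 0.0, -0.0]
contact_force: [-1.4, 1.3, 4.7]
grip_width: 0.164
gripper_force: 59.0
```

```bash
cat > pm.py <<'E'
from h import *
V=np.array([.4828,-.1907])
for n in('scene','top'):
    p=snap(n);h=cv2.cvtColor(p['img'],cv2.COLOR_RGB2HSV).astype(int)
    yy,xx=np.mgrid[190:280,170:440];uv=np.c_[xx.ravel(),yy.ravel()];hs=h[uv[:,1],uv[:,0]]
    X=np.array([atz(p,q,.049)[:2] for q in uv])-V;rr=np.hypot(*X.T);a=np.degrees(np.arctan2(X[:,1],X[:,0]))
    s=(rr>.036)&(rr<.058)&(abs(a)<60)&(hs[:,1]<70)&(hs[:,2]>110);print(n,s.sum(),'pointer',np.median(a[s]).round(1),a[s].mean().round(1),a[s].std().round(1),'r',rr[s].min().round(3),rr[s].max().round(3))
    for z in(.05,.06):
        X=np.array([atz(p,q,z)[:2] for q in uv])-V;rr=np.hypot(*X.T);a=np.degrees(np.arctan2(X[:,1],X[:,0]))
        s=(rr>.055)&(rr<.085)&(abs(a+7)<18)&(hs[:,0]>20)&(hs[:,0]<35)&(hs[:,1]>120)&(hs[:,2]>110);print('  mark',z,s.sum(),a[s].mean().round(1),'r',rr[s].min().round(3),rr[s].max().round(3))
E
python3 go.py .483 -.191 .3618 -68;python3 pm.py
```

```text
t 15.25 pos [ 0.4838 -0.1913  0.3622] yaw -67.5 shift [-0.7 -0.6  0.4] turn 0.01 grip 0.164 58.97 F [-1.4  1.3  4.7] q [-0.43  0.1   0.78  1.87 -0.08  1.2  -0.8 ]
scene 25 pointer -4.5 -4.4 3.0 r 0.036 0.057
  mark 0.05 34 -8.1 r 0.059 0.072
  mark 0.06 34 -8.5 r 0.065 0.078
top 12 pointer -2.6 -2.3 2.6 r 0.041 0.052
  mark 0.05 27 -7.3 r 0.068 0.078
  mark 0.06 27 -5.9 r 0.067 0.076
```

>>> step_arm --series '[[0.0,[0,0,0],0.035],[0.0,[0,0,0],0.07],[0.0,[0,0,0],0.07],[0.0,[0,0,0],0.07]]'

```text
t: 15.75
ee_pos: [0.4839, -0.1913, 0.3622]
eef_rot: [0.987, 0.161, 0.0, -0.0]
contact_force: [-1.5, 1.6, 5.3]
grip_width: 0.164
gripper_force: 59.0
```

```bash
python3 pm.py
```

```text
scene 23 pointer -8.7 -8.4 2.7 r 0.037 0.057
  mark 0.05 34 -8.1 r 0.059 0.072
  mark 0.06 34 -8.5 r 0.065 0.078
top 10 pointer -5.9 -6.0 2.6 r 0.043 0.052
  mark 0.05 26 -6.5 r 0.065 0.078
  mark 0.06 26 -5.2 r 0.064 0.076
```

The pointer is on the mark in both cameras. Releasing and withdrawing upward.

>>> step_arm --series '[[0.3,[0,0,0],0],[0.6,[0,0,0],0],[0.6,[0,0,0],0],[0.6,[0,0,-15],0],[0.6,[0,0,-40],0]]'

```text
t: 16.35
ee_pos: [0.4833, -0.1911, 0.4012]
eef_rot: [0.987, 0.16, -0.001, -0.0]
contact_force: [-0.0, 1.0, 1.4]
grip_width: 0.6
gripper_force: 0.0
```

>>> step_arm --series '[[0.6,[0,0,-40],0],[0.6,[0,0,-80],0],[0.6,[0,0,-80],0],[0.6,[0,0,-80],0]]'

```text
t: 16.75
ee_pos: [0.4839, -0.1915, 0.4825]
eef_rot: [0.987, 0.16, 0.001, 0.0]
contact_force: [0.1, 0.0, -1.2]
grip_width: 0.597
gripper_force: 0.0
```

```bash
python3 go.py .483 -.191 .45 -70;python3 pm.py; python3 see.py | grep -A4 seated
```

```text
t 16.75 pos [ 0.4839 -0.1915  0.4825] yaw -71.5 shift [-0.7 -0.8 32.5] turn -0.027 grip 0.597 0.0 F [ 0.1  0.  -1.2] q [-0.46  0.01  0.78  1.69 -0.01  1.45 -0.94]
scene 29 pointer -8.8 -8.7 3.5 r 0.037 0.057
  mark 0.05 34 -8.0 r 0.058 0.072
  mark 0.06 34 -8.3 r 0.064 0.078
top 9 pointer -5.7 -5.5 2.4 r 0.043 0.052
  mark 0.05 32 -6.9 r 0.065 0.078
  mark 0.06 32 -5.6 r 0.064 0.076
s seated bar centre px [218.1 192.7]
  red [200 177  38  30 295] [[198.3000030517578, 181.1999969482422], [202.39999389648438, 175.8000030517578], [238.10000610351562, 202.60000610351562], [234.0, 208.0]]
s pointer n 58 ang [(-10, 15), (170, 12), (-20, 10), (-170, 5), (150, 5)]
s mark 32 -8.5
t seated bar centre px [398.6 237. ]
  red [388 216  12  18  89] [[387.8999938964844, 217.6999969482422], [393.70001220703125, 215.3000030517578], [400.3999938964844, 232.0], [394.6000061035156, 234.39999389648438]]
  red [432 237   4  10  19] [[431.79998779296875, 245.60000610351562], [434.70001220703125, 236.89999389648438], [437.1000061035156, 237.6999969482422], [434.20001220703125, 246.39999389648438]]
  red [398 244  11  15  86] [[398.0, 244.89999389648438], [403.79998779296875, 242.3000030517578], [410.29998779296875, 256.5], [404.3999938964844, 259.20001220703125]]
  red [429 248   5   8  15] [[428.70001220703125, 254.89999389648438], [431.20001220703125, 247.39999389648438], [433.6000061035156, 248.1999969482422], [431.1000061035156, 255.6999969482422]]
```

```bash
python3 -c "
from workcell import env; print(env.finish_job())"
```

```text
the job is handed in; nothing more can be done
None
```

The key stands upright and released on the knob, with the white pointer within about 1° of the yellow mark in both cameras; the job was handed in at about 17 s of the 58 s allowed, and no verdict was returned.

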